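# Set the purge flow, flip the safety catch and hold the purge lever open

## Task

Purge the gas line: first pull the blue sprung flow slide out until its red pointer lines up with the yellow mark and let go of it there (its brake holds it), then flip the red safety catch right over to its other side, and then pull the green-knobbed purge lever all the way up to its stop and hold it there. It springs shut when let go, so finish while still gripping the lever in the fully pulled position. Leave the bottle, beaker and jar standing where they are.

Things in the scene. Friction and masses are not known exactly. Their poses are not given: they have to be found in the camera images.
- gauge: Flow-setting gauge, fixed to the bench: aluminium plate 260 x 100 x 12 mm with a grey box (80 x 60 mm, top 72 mm above the bench, front face at x = +30 mm) and a white tick strip along its -y side. Origin: on the bench, 20 mm beyond the plate's middle, on the slide's line; z up. The slide is drawn out of the box along -x of this body. It may stand left or right of the valve and is turned by up to 17 degrees.
- slide (a joint): How far the blue slide is drawn out, m: 0 fully in, 0.085 at the far stop, growing along -x of gauge. A spring pulls it in with 0.8 N (in) to 3 N (out), and a brake rubs with 5.5 N, so drawing takes 6 to 9 N and it stays where it is let go. Starts 0 to 10 mm out.
- slide_grip (a point): Middle of the blue upright grip to pinch, 78 mm above the bench; the grip is 16 mm along x of gauge, 28 mm wide along y, from 50 to 100 mm high. 32 mm clear to the grey box behind it when fully in.
- pointer (a point): Tip of the slide's red pointer, 26 mm above the bench, reaching out on the -y side; moves with the slide.
- mark: Yellow mark clip (16 mm wide, with a 4 mm nose) on the tick strip, fixed to the gauge, axes as gauge. Origin at its nose; the pointer lines up when its x in this frame is zero. It stands where the slide is 30 to 70 mm out.
- valve: Purge valve, fixed to the bench: aluminium plate 200 x 120 x 12 mm (x from -70 to +130 mm) with two grey cheeks (tops 81 mm above the bench, outer faces at y = -21 and +21 mm) that carry the lever between them. Origin: on the bench straight below the lever's pivot, which is 50 mm above it; x points away from the robot when not turned, z up; turned by up to 17 degrees.
- lever (a joint): Angle of the purge lever, rad: 0 at rest, leaning far out to +x of valve (60 degrees from upright); it grows as the knob is pulled up and over towards -x of valve; 0.95 at the stop, fully pulled, nearly upright. A spring returns it: 3 N at the knob to start, 8 N at the stop. While the catch is shut the lever is blocked after about 0.1 to 0.16 rad.
- handle: The lever's round steel stem (11 mm thick) with its green knob. Origin on the lever's pivot; axes as valve when at rest; turns with the lever about the y axis.
- lever_knob (a point): Centre of the green knob: a cylinder 32 mm across and 28 mm long, its axis along y of valve with flat ends (pinch the ends; it can turn between the fingers). 110 mm from the pivot. Stands 105 mm above the bench at rest and about 159 mm when fully pulled.
- catch (a joint): Angle of the red safety catch, rad: 0 shut, lying level across the lever's way; it swings up about an axis along x of valve, straight up at 1.57, then falls over by its own weight to its stop at 2.6 on the +y side. Below 1.57 it falls shut again. Weighs 50 g.
- catch_tab (a point): Centre of the catch's red round grip: 18 mm thick, 30 mm long along x of valve with flat ends (pinch the ends; it can turn between the fingers). 75 mm from the hinge; when shut it is 100 mm above the bench and overhangs the cheeks on the -y side.
- catch_hinge (a point): Point on the catch's hinge axis, on valve at x = -14, y = +30, z = 100 mm.
- amber_bottle: Bystander: brown bottle with a blue cap, 64 mm across, 130 mm high, loose. Origin: centre of its underside.
- beaker: Bystander: glass beaker 68 mm across, 75 mm high, loose. Origin: centre of its underside.
- jar: Bystander: white jar with a red lid, 64 mm across, 85 mm high, loose. Origin: centre of its underside.
Things that resemble listed ones, but are neither listed nor needed, are in the scene too. What is shaped like the valve but orange or purple is not meant.

How it is judged (in metres and radians):
On the way, in this order (a step that is already met when the one before it is completed fails the run):
1. the flow slide's pointer stands at the mark, the catch still shut (x of pointer in the frame of mark between -0.006 and 0.006 m and value of joint catch below 0.3 rad and value of joint lever below 0.25 rad), for 0.3 s.
2. the safety catch is flipped right over, the lever still at rest (value of joint catch above 2.2 rad and value of joint lever below 0.25 rad), for 0.2 s.
3. the purge lever is fully pulled by its handle (value of joint lever above 0.8 rad and value of joint catch above 2.2 rad and contact force between the fingers and handle above 1 N), for 0.5 s.
At the end, for the whole second after the job is handed in: The fingers still hold the lever pulled (beyond 0.80 of its 0.95 rad, steady), the catch is flipped over (beyond 2.2 rad), the slide's pointer is within 6 mm of the mark and the gauge is no longer touched (all of step 3 and x of pointer in the frame of mark between -0.006 and 0.006 m and velocity of joint lever between -0.1 and 0.1 rad/s and contact force between the arm and gauge below 0.5 N); the arm keeps its last pose, push and grip.
It fails at once if the amber bottle shifted by more than 40 mm or tipped (distance of amber_bottle from where it was at the start of the episode above 0.04 m or angle between amber_bottle's own z axis and vertical above 0.5 rad).
It fails at once if the beaker shifted by more than 40 mm or tipped (distance of beaker from where it was at the start of the episode above 0.04 m or angle between beaker's own z axis and vertical above 0.5 rad).
It fails at once if the jar shifted by more than 40 mm or tipped (distance of jar from where it was at the start of the episode above 0.04 m or angle between jar's own z axis and vertical above 0.5 rad).
It also fails if it takes over 67 s, if anything falls off the work surface, if the arm or the gripper's body presses on something with over 40 N, if the wrist force passes 120 N, or if a joint passes its speed limit or range.

## Robot

A 6-joint arm with a two-finger parallel gripper is mounted at the origin on the work surface. World frame = base frame: x ahead of the robot, y to its left, z up, the work surface at z = 0. Lengths are in m, angles in degrees, forces in N, time in s.
With the tool pointing down it reaches from about 0.375 to 0.75 m from the base axis. Payload 9 kg.
Tool frame: the origin (TCP) lies where the fingers leave the gripper's body, on its centre line; the fingertips stand 73 mm ahead of it and the grasp point (between the pads) lies 54 mm ahead of it (robot.tip_reach is the distance from the TCP to the fingertips, in m); z points along the fingers, y is the direction in which the jaws open and shut (so a half turn about z gives the same grasp; the last joint's range is limited). The gripper opens to 85 mm and grips with 20 to 120 N. Pads are 22 mm wide; open, the fingers measure 114 mm over their backs; the gripper's body (76 mm by 85 mm) begins 54 mm behind the grasp point. The pads swing forward as they close: fully open they stand 13 mm farther back than shut.
Start: joints at [62.813, 5.964, 5.575, 89.605, 0, 77.527], TCP at [0.152, 0.58, 0.304] pointing down, gripper open.
Joint ranges: [-171.21, 171.21], [-48.23, 106.86], [-62.78, 66.21], [-105.2, 120.99], [-86.42, 89.51], [-180, 180]. Speed limits (degrees/s): [127.2, 127.2, 147.25, 180, 180, 180].

## Interface

Orientations are given as [roll, pitch, yaw] about the fixed x, y, z axes, in that order (R = Rz(yaw) Ry(pitch) Rx(roll)).
In Python, from plant import robot gives the robot as it stands. Calls block until the motion is done:
- robot.move_pose(position, orientation): joint-space move of the TCP to a pose.
- robot.line_to(position, vel=0.15, rotation=None, guard=None): straight line of the TCP; rotation=None keeps the orientation; vel is the mean speed in m/s. With guard (N) it stops when the force on the tool has changed by that much, and returns True; else False.
- robot.goto_joints(angles): joint-space move.
- robot.set_gripper(opening): finger opening in m; the grip force is fixed at half the most; returns when the fingers have stopped.
- robot.pause(seconds).
- robot.ik(position, orientation): joint angles nearest the present ones, or None.
- robot.observe(): the state.
- robot.grab_frame(name): name is "scene" or "side" or "wrist"; returns the picture (420x560x3 uint8, blue, green, red); there is no depth.
- robot.get_calibration(name): a dict with "vertical_fov" (degrees; the focal length in pixels is half the picture's height over the tangent of half this angle, whatever the lens; pixels are square), "cx", "cy" (the principal point, pixels), "rvec" (rotation vector, rad) and "tvec" (3), from world to camera coordinates, as OpenCV has them. Camera axes: x right, y down, z forward; pixel columns grow to the right and rows downward; lengths in m; the calibration is good to about 2 mm. A picture is of the moment at which its call begins: read the wrist's pose just before it. get_calibration takes no time and is no camera call; for the wrist camera it gives the pose at the moment of the call.
A pose or a line that the arm cannot do raises robot.IKError and nothing moves.
- robot.job_done(): hands the job in, once; it reports no verdict.
The state is a dict: "time": time; "q": joint angles; "qvel": joint speeds; "joint_torque": joint torques, N m; "tool_pos": TCP position; "tcp_rot": TCP orientation; "ft_force": force on the tool from outside, world axes, zero at the start; "torque": the same for the moment, N m; "gripper_width": finger opening in m.
Only numpy, scipy, OpenCV 4.12 (cv2) and the standard library are available. Lean on these libraries where they do the work, as an engineer would, in place of code of your own. Each camera call takes 0.05 s, during which the arm holds its last target.

## Working session

There is one attempt and no reset: what is moved stays moved. The work goes in short steps, each a Python script; the robot and the scene stay as the last script left them, time stands still between calls to the robot, and variables do not carry over. Pictures are saved under pics/ and viewed, and the job is handed in when it is done.

```bash
ls; mkdir -p pics; python3 - <<'E'
from plant import robot
import cv2
for n in ["scene","side","wrist"]:
    im=robot.grab_frame(n); cv2.imwrite(f"pics/a_{n}.png",im)
    c=robot.get_calibration(n); print(n,c)
o=robot.observe(); print(o)
E
```

```text
pics
scene {'vertical_fov': 44.88940376973379, 'cx': 278.9299505348205, 'cy': 213.82225259650346, 'rvec': array([ 1.01685222,  2.46218249, -0.98868483]), 'tvec': array([ 0.39135971, -0.19301415,  2.00633334])}
side {'vertical_fov': 46.39462804634344, 'cx': 267.40532401907643, 'cy': 214.261489768618, 'rvec': array([ 2.24763555, -0.68135277,  0.31180607]), 'tvec': array([-0.47048678,  0.26143599,  1.18767789])}
wrist {'vertical_fov': 59.96918381563522, 'cx': 284.07747440334805, 'cy': 204.0438542892285, 'rvec': array([-2.29993758, -1.77160974, -0.25554341]), 'tvec': array([-0.59921338, -0.03493711,  0.3789327 ])}
{'time': 0.15, 'q': array([6.28123055e+01, 5.99203620e+00, 5.53800740e+00, 8.96059723e+01,
       1.44360310e-03, 7.75283893e+01]), 'qvel': array([ 0.02208893, -0.16463956,  0.1120338 , -0.05682713,  0.01547935,
       -0.04528153]), 'joint_torque': array([ 4.78527785e-03, -5.57352662e+01,  5.04007602e+01,  1.25193450e-02,
       -1.91692175e-04,  7.19389242e-07]), 'tool_pos': array([0.1522993 , 0.58015813, 0.30329472]), 'tcp_rot': array([-1.79941727e+02, -1.43671210e-02,  1.65283908e+02]), 'ft_force': array([-0.19708016, -0.04229648,  0.03994299]), 'torque': array([ 0.01945505, -0.00880213,  0.00465669]), 'gripper_width': 0.0853193001523064}
```

View pics/a_scene.png

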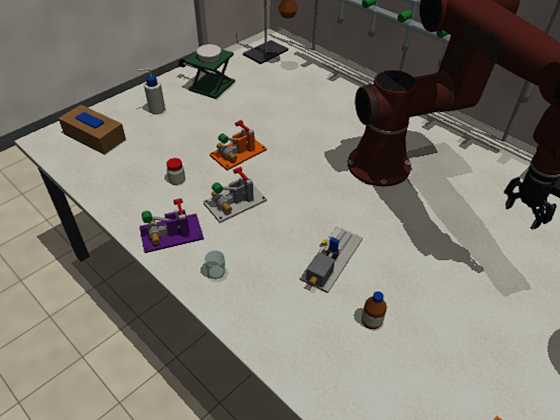

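View pics/a_side.png

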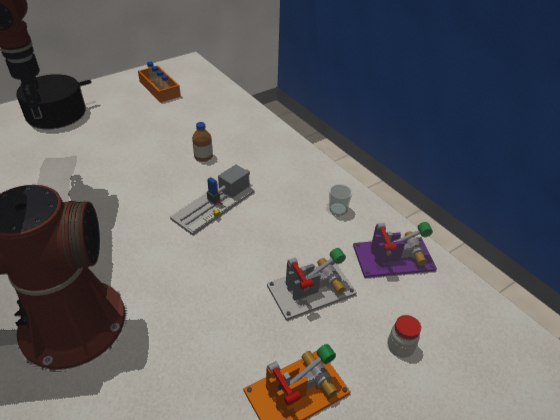

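View pics/a_wrist.png

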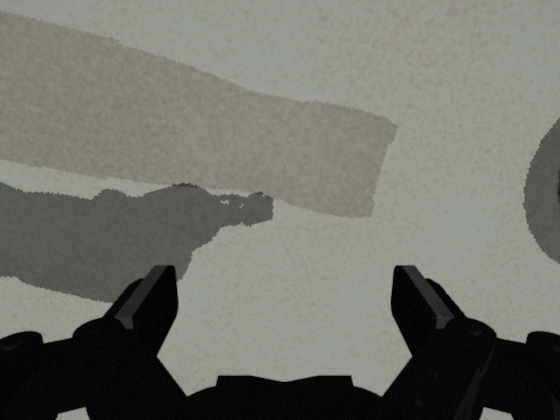

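The aluminium valve is the grey one at scene (236,193) and side (312,285). The gauge is at scene (333,260) and side (213,203). I'll localise both coarsely first, then refine with the wrist camera.

```bash
cat > h.py <<'E'
import numpy as np, cv2
from plant import robot
from scipy.spatial.transform import Rotation as Ro
def cam(n):
    c=robot.get_calibration(n); R=cv2.Rodrigues(np.array(c["rvec"]))[0]; t=np.array(c["tvec"])
    f=210/np.tan(np.radians(c["vertical_fov"]/2)); return dict(R=R,t=t,f=f,cx=c["cx"],cy=c["cy"])
def ray(c,p):
    d=c["R"].T@np.array([(p[0]-c["cx"])/c["f"],(p[1]-c["cy"])/c["f"],1.]); return -c["R"].T@c["t"], d/np.linalg.norm(d)
def plane(c,p,z):
    o,d=ray(c,p); return o+d*(z-o[2])/d[2]
def tri(obs):
    A=np.zeros((3,3));b=np.zeros(3);rs=[ray(c,p) for c,p in obs]
    for o,d in rs:
        M=np.eye(3)-np.outer(d,d);A+=M;b+=M@o
    x=np.linalg.solve(A,b); return x,[np.linalg.norm(np.cross(d,x-o)) for o,d in rs]
def proj(c,X):
    q=c["R"]@np.asarray(X)+c["t"]; return np.array([c["cx"]+c["f"]*q[0]/q[2],c["cy"]+c["f"]*q[1]/q[2]])
def blobs(im,lo,hi,amin=15):
    hsv=cv2.cvtColor(im,cv2.COLOR_BGR2HSV)
    m=cv2.inRange(hsv,np.array(lo),np.array(hi)) if lo[0]<=hi[0] else cv2.inRange(hsv,np.array(lo),np.array([179,hi[1],hi[2]]))|cv2.inRange(hsv,np.array([0,lo[1],lo[2]]),np.array(hi))
    n,l,s,ce=cv2.connectedComponentsWithStats(m)
    return [(ce[i].round(1),s[i][:5],l==i) for i in range(1,n) if s[i][4]>=amin]
COL=dict(green=((50,90,40),(85,255,255)),red=((173,150,60),(6,255,255)),blue=((108,130,40),(128,255,255)),yellow=((20,120,100),(33,255,255)))
def snap(n,name):
    c=cam(n); im=robot.grab_frame(n); cv2.imwrite(f"pics/{name}.png",im); return c,im
E
python3 - <<'E'
from h import *
s=cv2.imread("pics/a_scene.png");d=cv2.imread("pics/a_side.png")
cs,cd=cam("scene"),cam("side")
for k,v in COL.items():
    for n,im in (("scene",s),("side",d)):
        print(k,n,[(tuple(b[0]),b[1].tolist()) for b in blobs(im,*v)])
for n,c,p in (("plate",cs,(236,200)),("plate",cd,(312,288)),("bottle",cs,(374,325)),("bottle",cd,(203,158)),("jar",cs,(176,182)),("jar",cd,(405,350)),("beaker",cs,(214,273)),("beaker",cd,(340,210))):
    print(n,plane(c,p,0.0).round(3))
# 180
for p in [(268,290),(340,262),(355,290),(283,313)]: print(plane(cd,p,.012).round(3))
for p in [(171,212),(192,231),(254,192),(236,175)]: print(plane(cd,p,.012).round(3))
E
python3 - <<'E'
import cv2
s=cv2.imread("pics/a_scene.png");d=cv2.imread("pics/a_side.png")
import numpy as np
a=cv2.resize(d[170:330,160:370],None,fx=3.6,fy=3.6,interpolation=cv2.INTER_CUBIC)
cv2.imwrite("pics/a_side_z.png",a)
E
```

```text
green scene [((np.float64(370.2), np.float64(1.6)), [364, 0, 13, 6, 44]), ((np.float64(406.6), np.float64(13.9)), [400, 10, 13, 10, 79]), ((np.float64(443.9), np.float64(32.3)), [442, 30, 5, 6, 18]), ((np.float64(208.7), np.float64(60.1)), [185, 50, 47, 19, 291]), ((np.float64(220.9), np.float64(88.1)), [209, 79, 25, 18, 93]), ((np.float64(222.9), np.float64(137.5)), [219, 134, 9, 9, 52]), ((np.float64(216.9), np.float64(187.4)), [212, 183, 11, 11, 77]), ((np.float64(146.5), np.float64(216.1)), [142, 211, 10, 12, 88])]
green side [((np.float64(424.3), np.float64(228.0)), [418, 222, 13, 14, 120]), ((np.float64(336.6), np.float64(254.8)), [330, 248, 15, 15, 139]), ((np.float64(325.6), np.float64(353.3)), [317, 344, 18, 19, 226])]
red scene [((np.float64(444.2), np.float64(1.4)), [442, 0, 5, 6, 15]), ((np.float64(513.6), np.float64(26.0)), [453, 0, 107, 62, 2018]), ((np.float64(377.5), np.float64(82.7)), [375, 76, 9, 13, 16]), ((np.float64(439.9), np.float64(86.0)), [437, 83, 9, 7, 28]), ((np.float64(375.9), np.float64(94.3)), [372, 87, 7, 15, 17]), ((np.float64(396.0), np.float64(91.0)
[... 1030 characters left out ...]
282, 293, 53134]), ((np.float64(156.7), np.float64(70.3)), [147, 62, 20, 18, 84]), ((np.float64(199.9), np.float64(124.2)), [197, 122, 7, 5, 30]), ((np.float64(211.9), np.float64(185.6)), [208, 178, 9, 17, 112])]
yellow scene []
yellow side [((np.float64(216.1), np.float64(211.2)), [214, 210, 6, 4, 18])]
plate [ 0.532 -0.244  0.   ]
plate [ 0.547 -0.237  0.   ]
bottle [0.593 0.434 0.   ]
bottle [0.58 0.41 0.  ]
jar [ 0.629 -0.476  0.   ]
jar [ 0.617 -0.501  0.   ]
beaker [ 0.805 -0.045  0.   ]
beaker [ 0.802 -0.048  0.   ]
[ 0.443 -0.187  0.012]
[ 0.658 -0.216  0.012]
[ 0.629 -0.31   0.012]
[ 0.434 -0.266  0.012]
[0.365 0.212 0.012]
[0.38  0.108 0.012]
[0.621 0.154 0.012]
[0.618 0.257 0.012]
```

View pics/a_side_z.png

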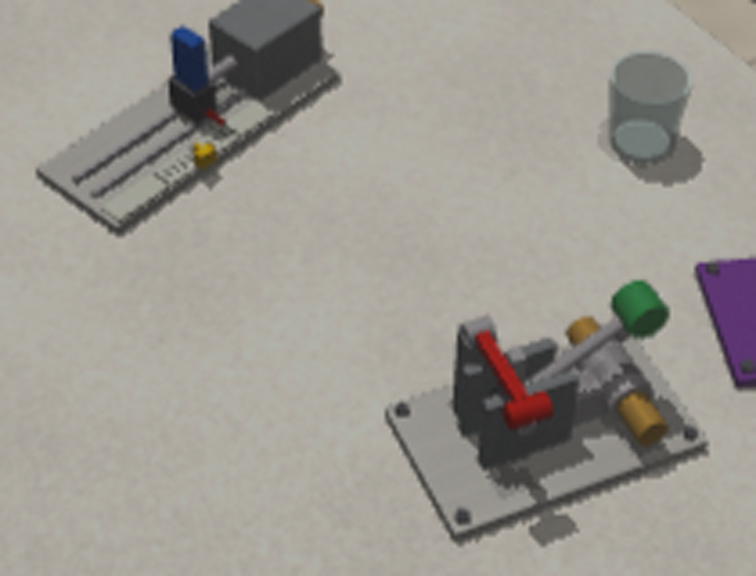

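```bash
python3 - <<'E'
from h import *
o=robot.observe(); c=cam("wrist"); Rt=Ro.from_euler("xyz",o["tcp_rot"],degrees=True).as_matrix()
C=-c["R"].T@c["t"]; print(C, "in tcp",Rt.T@(C-o["tool_pos"]), "axis in tcp", (Rt.T@c["R"].T).round(3))
print(robot.tip_reach)
for p,yaws in (((0.42,0.17,0.32),(0,90,180,-90)),((0.5,-.23,.36),(0,90,180,-90))):
  for y in yaws: print(p,y,robot.ik(p,[180,0,y]))
E
```

```text
[0.08170328 0.59829712 0.37313858] in tcp [ 0.07290557 -0.00046053 -0.06982515] axis in tcp [[-0.001 -0.959 -0.283]
 [ 1.    -0.001  0.   ]
 [-0.001 -0.283  0.959]]
0.0726
(0.42, 0.17, 0.32) 0 [   5.41584219  -19.5902083   -16.45783802   93.13237029    0.
 -174.58415781]
(0.42, 0.17, 0.32) 90 [  5.41584219 -19.5902083  -16.45783802  93.13237029   0.
  95.41584219]
(0.42, 0.17, 0.32) 180 [  5.41584219 -19.5902083  -16.45783802  93.13237029   0.
   5.41584219]
(0.42, 0.17, 0.32) -90 [  5.41584219 -19.5902083  -16.45783802  93.13237029   0.
 -84.58415781]
(0.5, -0.23, 0.36) 0 [-38.3223918   -1.54213059   3.75430771  95.29643829   0.
 141.6776082 ]
(0.5, -0.23, 0.36) 90 [-38.3223918   -1.54213059   3.75430771  95.29643829   0.
  51.6776082 ]
(0.5, -0.23, 0.36) 180 [-38.3223918   -1.54213059   3.75430771  95.29643829   0.
 -38.3223918 ]
(0.5, -0.23, 0.36) -90 [ -38.3223918    -1.54213059    3.75430771   95.29643829    0.
 -128.3223918 ]
```

```bash
python3 - <<'E'
from h import *
robot.move_pose([0.44,0.16,0.31],[180,0,190])
robot.pause(0.3)
c,im=snap("wrist","g1"); np.savez("g1.npz",**c)
robot.line_to([0.42,0.10,0.31],vel=0.25); robot.pause(0.3)
c2,im2=snap("wrist","g2"); np.savez("g2.npz",**c2)
for i in (im,im2):
  for k,v in COL.items(): print(k,[(b[0].tolist(),b[1].tolist()) for b in blobs(i,*v,25)])
print(robot.observe()["time"])
E
```

```text
green []
red [([268.6, 230.2], [261, 228, 17, 6, 66])]
blue [([297.1, 249.0], [282, 230, 32, 38, 1061])]
yellow [([244.8, 199.3], [238, 192, 18, 16, 193]), ([304.3, 362.8], [298, 361, 14, 5, 52])]
green []
red [([323.0, 256.8], [314, 255, 18, 4, 59])]
blue [([356.9, 278.9], [338, 259, 39, 40, 1177])]
yellow [([299.2, 227.6], [293, 220, 17, 16, 167])]
3.1
```

View pics/g1.png

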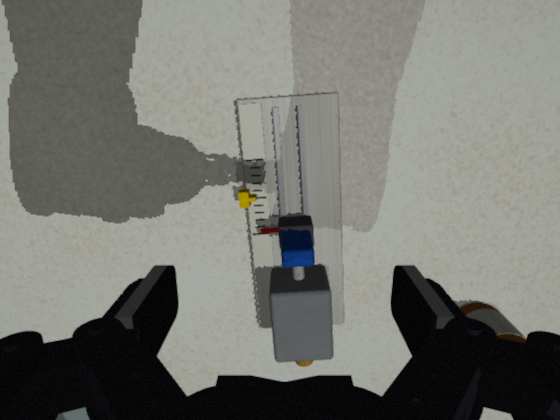

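View pics/g2.png

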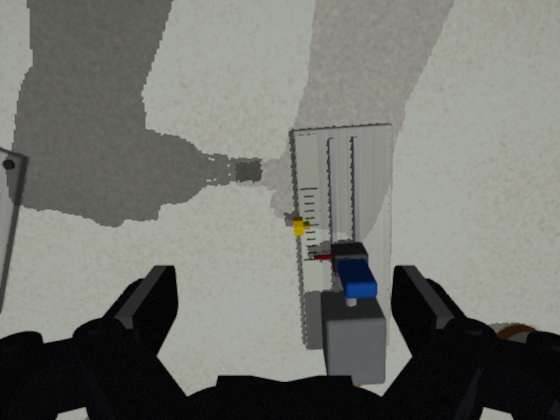

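```bash
cat > gauge.py <<'E'
from h import *
def analyse(c,im,tag="",zs=True):
    y=max((b for b in blobs(im,*COL["yellow"],25) if b[0][1]<330),key=lambda b:b[1][4])
    r=max((b for b in blobs(im,*COL["red"],15)),key=lambda b:b[1][4])
    ys,xs=np.nonzero(y[2]); 
    for col in range(xs.min(),xs.max()+1): print(col,(ys[xs==col].min(),ys[xs==col].max()),end=" ")
    print()
    nose=np.array([xs.max(),ys[xs>=xs.max()-2].mean()])
    ry,rx=np.nonzero(r[2]); tip=np.array([rx.min(),ry[rx<=rx.min()+4].mean()])
    print(tag,"nose px",nose,"tip px",tip)
    return plane(c,nose,.026),plane(c,tip,.026),
if __name__=="__main__":
  obs=[]
  for g,(e0,e1,e2,e3) in (("g1",((338,93),(343,322),(239,98),(262,322))),("g2",((390,124),(391,345),(291,130),(306,347)))):
    c=dict(np.load(g+".npz")); im=cv2.imread(f"pics/{g}.png")
    n,t=analyse(c,im,g)
    P=[plane(c,e,.012) for e in (e0,e1,e2,e3)]
    print("corners",[p.round(4)[:2] for p in P],"yaws",[np.degrees(np.arctan2(*(b-a)[[1,0]])).round(2) for a,b in ((P[0],P[1]),(P[2],P[3]))], "end",np.degrees(np.arctan2(*(P[0]-P[2])[[1,0]]))-90)
    print("nose",n.round(4),"tip",t.round(4))
    hsv=cv2.cvtColor(im,cv2.COLOR_BGR2HSV)
    b=max(blobs(im,(108,130,120),(128,255,255)),key=lambda b:b[1][4])
    print("blue top",b[0],b[1], plane(c,b[0],.1).round(4)); obs.append((c,b[0]))
  print(tri(obs))
E
python3 gauge.py
```

```text
238 (np.int64(193), np.int64(197)) 239 (np.int64(192), np.int64(203)) 240 (np.int64(192), np.int64(207)) 241 (np.int64(192), np.int64(207)) 242 (np.int64(192), np.int64(207)) 243 (np.int64(192), np.int64(207)) 244 (np.int64(192), np.int64(207)) 245 (np.int64(192), np.int64(207)) 246 (np.int64(192), np.int64(207)) 247 (np.int64(192), np.int64(207)) 248 (np.int64(193), np.int64(206)) 249 (np.int64(198), np.int64(206)) 250 (np.int64(198), np.int64(201)) 251 (np.int64(197), np.int64(201)) 252 (np.int64(197), np.int64(200)) 253 (np.int64(197), np.int64(200)) 254 (np.int64(197), np.int64(200)) 255 (np.int64(197), np.int64(200)) 
g1 nose px [255.  198.5] tip px [261.         230.61904762]
corners [array([0.3558, 0.1986]), array([0.6044, 0.2591]), array([0.377, 0.105]), array([0.6207, 0.1661])] yaws [np.float64(13.67), np.float64(14.07)] end 12.731735549030574
nose [0.4703 0.136  0.026 ] tip [0.5034 0.1473 0.026 ]
blue top [299.8 262. ] [285 259  27   7 112] [0.4972 0.1839 0.1   ]
293 (np.int64(221), np.int64(223)) 294 (np.int64(221), np.int64(234)) 295 (np.int64(221), np.int64(235)) 296 (np
[... 242 characters left out ...]
(np.int64(224), np.int64(234)) 304 (np.int64(226), np.int64(229)) 305 (np.int64(226), np.int64(229)) 306 (np.int64(226), np.int64(228)) 307 (np.int64(226), np.int64(228)) 308 (np.int64(226), np.int64(228)) 309 (np.int64(226), np.int64(228)) 
g2 nose px [309. 227.] tip px [314. 257.]
corners [array([0.3556, 0.1958]), array([0.6054, 0.2625]), array([0.3784, 0.1003]), array([0.6256, 0.1634])] yaws [np.float64(14.96), np.float64(14.31)] end 13.393221379605961
nose [0.4709 0.1358 0.026 ] tip [0.5032 0.1475 0.026 ]
blue top [361.9 290.2] [348 284  28  13 297] [0.4942 0.1818 0.1   ]
(array([0.50159863, 0.18564388, 0.08806404]), [np.float64(0.0010917966282523387), np.float64(0.0010917966282523069)])
```

```bash
python3 - <<'E'
import cv2,numpy as np
a=cv2.imread("pics/g1.png")[170:290,220:360];b=cv2.imread("pics/g2.png")[200:320,270:410]
cv2.imwrite("pics/g_z.png",cv2.resize(np.hstack([a,b]),None,fx=2.8,fy=2.8,interpolation=cv2.INTER_NEAREST))
E
```

```text
(no output)
```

View pics/g_z.png

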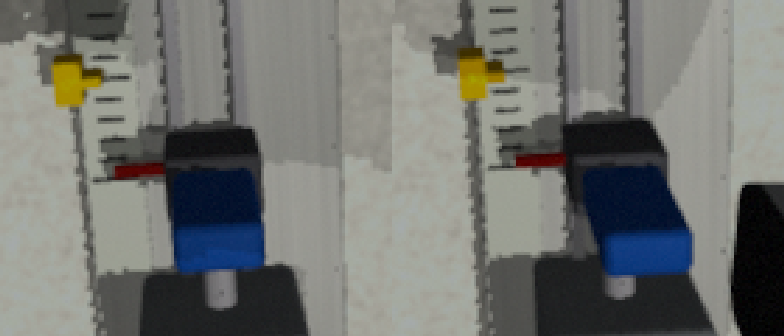

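```bash
python3 - <<'E'
from h import *
g=np.array([0.4947,0.1822]); R=[180,0,194]
robot.move_pose([*g,.20],R)
robot.set_gripper(0.06)
print("guard",robot.line_to([*g,.134],vel=0.08,guard=8))
robot.pause(0.2)
snap("wrist","s1")
robot.set_gripper(0.0); robot.pause(.2)
o=robot.observe(); print(o["gripper_width"],o["tool_pos"],o["ft_force"],o["time"])
snap("wrist","s2")
E
```

```text
guard False
0.027131732811452293 [0.49493979 0.18179055 0.13431755] [-0.88642527 -4.90385829  3.06133212] 5.9583
```

View pics/s2.png

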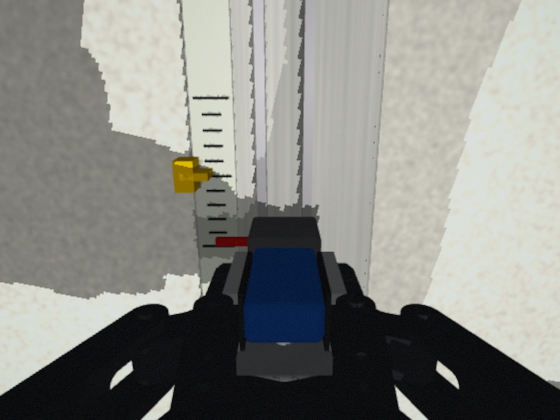

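The grip is held (27 mm wide). The pointer tip at about (216,241) and the nose at about (210,175) are both visible, so I can re-measure and pull.

```bash
python3 - <<'E'
from h import *
from gauge import analyse
u=np.array([np.cos(np.radians(14)),np.sin(np.radians(14)),0])
c=cam("wrist"); n,t=analyse(c,cv2.imread("pics/s2.png"),"s2")
d=(n-t)@u; print("dist",d,n,t)
p0=robot.observe()["tool_pos"]
robot.line_to(p0+u*d,vel=0.03); robot.pause(.3)
o=robot.observe(); print("moved",(o["tool_pos"]-p0)@u,o["ft_force"],o["gripper_width"])
c,im=snap("wrist","s3"); n,t=analyse(c,im,"s3"); print("rest",(n-t)@u,n,t,robot.observe()["time"])
E
```

```text
172 (np.int64(161), np.int64(168)) 173 (np.int64(161), np.int64(178)) 174 (np.int64(160), np.int64(189)) 175 (np.int64(159), np.int64(192)) 176 (np.int64(160), np.int64(192)) 177 (np.int64(160), np.int64(192)) 178 (np.int64(160), np.int64(192)) 179 (np.int64(160), np.int64(192)) 180 (np.int64(160), np.int64(192)) 181 (np.int64(160), np.int64(192)) 182 (np.int64(160), np.int64(192)) 183 (np.int64(160), np.int64(192)) 184 (np.int64(160), np.int64(192)) 185 (np.int64(160), np.int64(192)) 186 (np.int64(160), np.int64(192)) 187 (np.int64(160), np.int64(192)) 188 (np.int64(160), np.int64(192)) 189 (np.int64(160), np.int64(192)) 190 (np.int64(160), np.int64(192)) 191 (np.int64(160), np.int64(192)) 192 (np.int64(160), np.int64(192)) 193 (np.int64(160), np.int64(192)) 194 (np.int64(160), np.int64(192)) 195 (np.int64(157), np.int64(181)) 196 (np.int64(157), np.int64(181)) 197 (np.int64(157), np.int64(181)) 198 (np.int64(160), np.int64(181)) 199 (np.int64(173), np.int64(181)) 200 (np.int64(173), np.int64(181)) 201 (np.int64(173), np.int64(180)) 202 (np.int64(173), np.int64(180)) 203 (np.int64(1
[... 1052 characters left out ...]
np.int64(233), np.int64(253)) 197 (np.int64(238), np.int64(253)) 198 (np.int64(238), np.int64(242)) 199 (np.int64(239), np.int64(242)) 200 (np.int64(238), np.int64(242)) 201 (np.int64(238), np.int64(242)) 202 (np.int64(238), np.int64(242)) 203 (np.int64(238), np.int64(241)) 204 (np.int64(238), np.int64(241)) 205 (np.int64(238), np.int64(242)) 206 (np.int64(238), np.int64(240)) 207 (np.int64(238), np.int64(242)) 208 (np.int64(238), np.int64(242)) 209 (np.int64(238), np.int64(242)) 210 (np.int64(241), np.int64(242)) 
s3 nose px [210.         240.36363636] tip px [216.         241.09090909]
rest -0.00041735489891311705 [0.47149778 0.13567828 0.026     ] [0.4711449  0.13881876 0.026     ] 7.6583
```

View pics/s3.png

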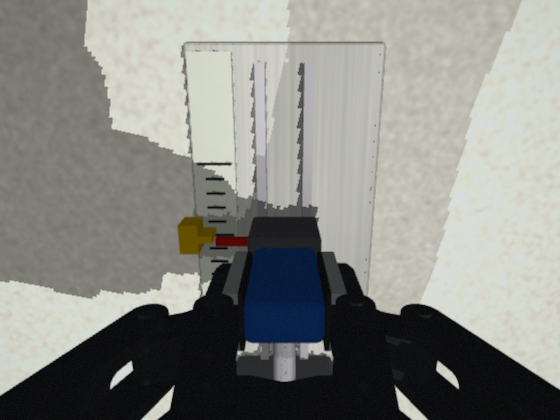

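```bash
python3 - <<'E'
from h import *
from gauge import analyse
u=np.array([np.cos(np.radians(14)),np.sin(np.radians(14)),0])
robot.set_gripper(0.07)
p=robot.observe()["tool_pos"]
robot.line_to([p[0],p[1],.26],vel=0.15); robot.pause(.3)
c,im=snap("wrist","s4"); n,t=analyse(c,im,"s4"); print("rest",(n-t)@u,n,t)
robot.move_pose([0.50,-.23,.35],[180,0,170]); robot.pause(.3)
c,im=snap("wrist","v1"); np.savez("v1.npz",**c)
robot.line_to([0.47,-.27,.35],vel=.25); robot.pause(.3)
c,im=snap("wrist","v2"); np.savez("v2.npz",**c)
print(robot.observe()["time"])
E
```

```text
219 (np.int64(177), np.int64(182)) 220 (np.int64(178), np.int64(194)) 221 (np.int64(178), np.int64(194)) 222 (np.int64(178), np.int64(194)) 223 (np.int64(178), np.int64(194)) 224 (np.int64(178), np.int64(194)) 225 (np.int64(184), np.int64(194)) 226 (np.int64(185), np.int64(185)) 
s4 nose px [226.         187.10526316] tip px [242.         187.08333333]
rest -2.1531186124037844e-06 [0.47428956 0.12560994 0.026     ] [0.47097464 0.13891425 0.026     ]
12.0667
```

View pics/s4.png

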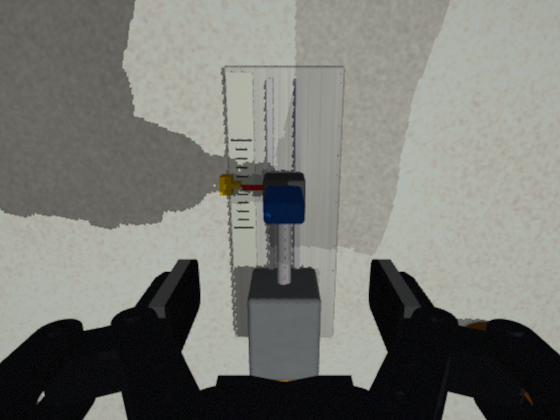

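View pics/v1.png

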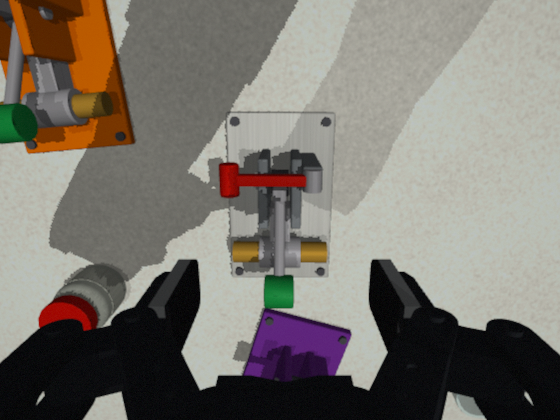

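View pics/v2.png

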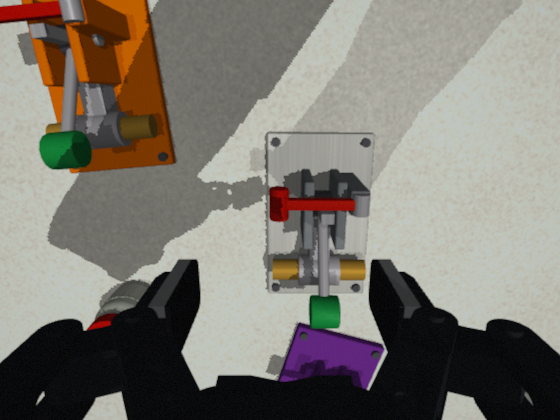

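The catch tab is at v1 (229,180), v2 (278,204). The hinge is near v1 (313,180), and the knob is at v1 (279,291), v2 (325,312).

```bash
python3 - <<'E'
from h import *
corn=dict(v1=((230,113),(335,113),(331,276),(231,277)),v2=((266,132),(375,134),(368,292),(267,293)))
K=[];T=[];H=[]
for g in ("v1","v2"):
    c=dict(np.load(g+".npz")); im=cv2.imread(f"pics/{g}.png")
    P=np.array([plane(c,e,.012)[:2] for e in corn[g]])
    a=[np.degrees(np.arctan2(*(P[i]-P[j])[::-1])) for i,j in ((2,1),(3,0))]; b=[np.degrees(np.arctan2(*(P[i]-P[j])[::-1]))-90 for i,j in ((1,0),(2,3))]
    print(g,P.round(4).tolist(),"yaw",np.round(a,2),np.round(b,2),"ctr",P.mean(0).round(4))
    gr=[x for x in blobs(im,*COL["green"],100) if 220<x[0][0]<420 and x[0][1]>250][0]
    bx=gr[1]; print("green",gr[0],bx); K.append((c,gr[0]))
    rd=[x for x in blobs(im,*COL["red"],100) if 210<x[0][0]<420 and 150<x[0][1]<250][0]
    ys,xs=np.nonzero(rd[2]); x0=xs.min()
    hh=[(x,ys[xs==x].min(),ys[xs==x].max()) for x in range(x0,x0+26)]
    w=[h for h in hh if h[2]-h[1]>22]; tab=((w[0][0]+w[-1][0])/2,np.mean([(h[1]+h[2])/2 for h in w])); print("tab",tab,len(w),[h[2]-h[1] for h in hh])
    T.append((c,np.array(tab)))
for X in (K,T):
    x,e=tri(X); print(x.round(4),np.round(e,4),[plane(c,p,z).round(4) for c,p in X for z in (.100,.105)])
E
```

```text
v1 [[0.435, -0.2778], [0.4549, -0.1653], [0.6487, -0.1967], [0.6285, -0.3192]] yaw [ -9.2  -12.07] [-10.02  -9.41] ctr [ 0.5418 -0.2398]
green [278.2 291.4] [264 275  29  34 925]
tab (229.0, np.float64(179.76315789473685)) 19 [np.int64(5), np.int64(29), np.int64(31), np.int64(32), np.int64(33), np.int64(33), np.int64(33), np.int64(34), np.int64(34), np.int64(34), np.int64(34), np.int64(34), np.int64(34), np.int64(34), np.int64(33), np.int64(33), np.int64(33), np.int64(32), np.int64(31), np.int64(28), np.int64(12), np.int64(11), np.int64(11), np.int64(11), np.int64(11), np.int64(11)]
v2 [[0.432, -0.2831], [0.4551, -0.1649], [0.6492, -0.194], [0.6284, -0.3194]] yaw [ -8.54 -10.46] [-11.06  -9.41] ctr [ 0.5412 -0.2404]
green [324.2 312. ] [310 296  30  33 942]
tab (278.5, np.float64(203.47222222222223)) 18 [np.int64(29), np.int64(31), np.int64(31), np.int64(32), np.int64(33), np.int64(33), np.int64(33), np.int64(33), np.int64(33), np.int64(33), np.int64(33), np.int64(33), np.int64(33), np.int64(33), np.int64(33), np.int64(32), np.int64(31), np.int64(30), np.int64(20), np.int64(11), np.int64(11), np.int64(11), np.int64(11), np.int64(11), np.int64(11), np.int64(11)]
[ 0.6029 -0.2535  0.1105] [0.0001 0.0001] [array([ 0.6088, -0.2547,  0.1   ]), array([ 0.6059, -0.2541,  0.105 ]), array([ 0.6099, -0.2535,  0.1   ]), array([ 0.6066, -0.2535,  0.105 ])]
[ 0.4907 -0.2785  0.0981] [0. 0.] [array([ 0.4903, -0.2782,  0.1   ]), array([ 0.4893, -0.2772,  0.105 ]), array([ 0.4901, -0.2784,  0.1   ]), array([ 0.4887, -0.2781,  0.105 ])]
```

```bash
cat >> h.py <<'E'
psi=np.radians(-10.3); VR=np.array([[np.cos(psi),-np.sin(psi),0],[np.sin(psi),np.cos(psi),0],[0,0,1]]); VO=np.array([.512,-.2362,0])
def V(x,y,z): return VO+VR@np.array([x,y,z])
E
python3 - <<'E'
from h import *
R=[180,0,79.7]
def tcp(th): return V(-.014,.030-.075*np.cos(th),.100+.075*np.sin(th)+.054)
print([None if robot.ik(tcp(t),R) is None else robot.ik(tcp(t),R).round(0) for t in (0,1,2.4)])
robot.move_pose(tcp(0)+[0,0,.08],R)
robot.set_gripper(.055)
print("guard",robot.line_to(tcp(0),vel=.08,guard=8)); robot.pause(.2)
snap("wrist","c1")
robot.set_gripper(0); robot.pause(.2)
o=robot.observe(); print(o["gripper_width"],o["tool_pos"]-tcp(0),o["ft_force"],o["time"])
snap("wrist","c2"); snap("side","c2s")
E
```

```text
[array([-43.,   1., -15.,  74.,   0.,  57.]), array([-40.,  -2., -12.,  80.,   0.,  61.]), array([-30.,  -5., -16.,  79.,   0.,  70.])]
guard False
0.029045060855534634 [ 0.00056462 -0.0002205   0.00044347] [ 5.85365105 -0.28772582  1.40819793] 15.725
```

View pics/c2.png

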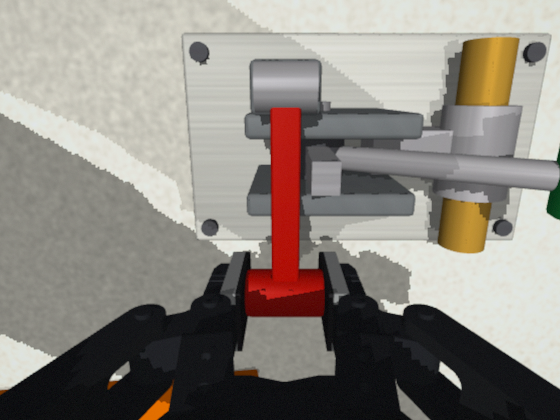

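The tab is held squarely by its ends at (285,292), 29 mm between the pads. Now the arc.

```bash
python3 - <<'E'
from h import *
def tcp(th): return V(-.014,.030-.075*np.cos(th),.100+.075*np.sin(th)+.054)
off=robot.observe()["tool_pos"]-tcp(0)
fm=0
for th in np.linspace(.2,2.4,12):
    robot.line_to(tcp(th)+off,vel=.08); o=robot.observe(); print(round(th,2),o["ft_force"].round(1),round(o["gripper_width"],4),o["time"])
snap("side","c3s")
robot.set_gripper(.06); robot.pause(.3)
p=robot.observe()["tool_pos"]; robot.line_to(p+[0,0,.09],vel=.15); robot.pause(.2)
snap("wrist","c4"); snap("side","c4s"); print(robot.observe()["time"])
a=cv2.imread("pics/c4s.png")[220:330,240:400]; b=cv2.imread("pics/c3s.png")[220:330,240:400]
cv2.imwrite("pics/c4z.png",cv2.resize(np.hstack([b,a]),None,fx=2.5,fy=2.5))
E
```

```text
0.2 [ 6.4 -0.5 -2.7] 0.0288 16.1667
0.4 [ 6.   0.2 -4. ] 0.0284 16.5
0.6 [ 6.7 -0.5 -3.9] 0.0287 16.8333
0.8 [ 5.5 -1.6 -3.8] 0.0287 17.1667
1.0 [ 5.9 -1.8 -3.4] 0.0289 17.5
1.2 [ 4.1 -4.3 -2.7] 0.0286 17.8333
1.4 [ 2.8 -3.6 -0. ] 0.0283 18.1667
1.6 [ 2.7 -5.   2.7] 0.0279 18.5
1.8 [ 0.9 -2.7  8.5] 0.0266 18.8333
2.0 [-0.4  2.6 11.7] 0.024 19.1667
2.2 [-1.3  9.7 22.2] 0.0235 19.5
2.4 [-0.3 -0.1 -1.3] 0.0089 19.8333
21.825
```

View pics/c4.png

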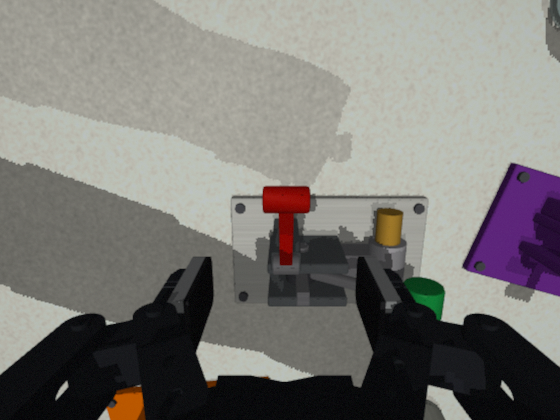

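View pics/c4z.png

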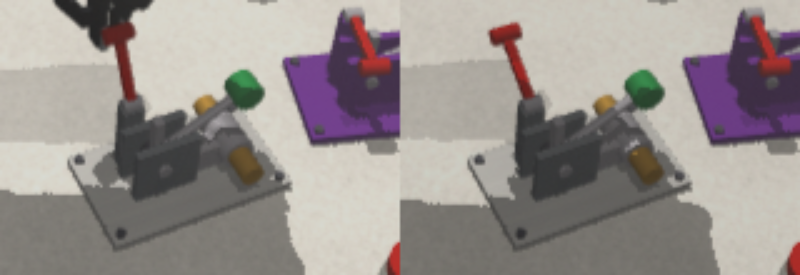

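The catch slipped out of the fingers near the end, but it is over. I'll measure its angle.

```bash
python3 - <<'E'
from h import *
c=cam("wrist");s=cam("side")
a=[x for x in blobs(cv2.imread("pics/c4.png"),*COL["red"],100)][:3]; print([(x[0],x[1]) for x in a])
b=[x for x in blobs(cv2.imread("pics/c4s.png"),*COL["red"],40)]; print([(x[0],x[1]) for x in b])
for th in (1.9,2.2,2.4,2.6):
    X=V(-.014,.03-.075*np.cos(th),.1+.075*np.sin(th)); print(th,proj(c,X).round(1),proj(s,X).round(1))
E
```

```text
[(array([285.8, 213.8]), array([ 263,  187,   47,   78, 1934], dtype=int32))]
[(array([387.5, 240.2]), array([381, 227,  15,  22, 118], dtype=int32)), (array([284.6, 241.2]), array([276, 230,  17,  29, 150], dtype=int32)), (array([407.6, 325.6]), array([395, 315,  26,  22, 417], dtype=int32)), (array([286.7, 388.6]), array([273, 368,  28,  37, 324], dtype=int32))]
1.9 [285.4 278.7] [289.8 234.9]
2.2 [285.4 240.6] [286.  232.5]
2.4 [285.3 217.7] [283.9 232.4]
2.6 [285.3 198.5] [282.2 233.4]
```

The tab matches the 2.6 rad stop (measured row about 199, predicted 198.5). Next is the lever.

```bash
cat > lev.py <<'E'
from h import *
R=[180,0,169.7]
def tcp(th):
    a=np.radians(60)-th; return V(.110*np.sin(a),0,.05+.110*np.cos(a)+.052)
E
python3 - <<'E'
from lev import *
robot.move_pose(tcp(0)+[0,0,.09],R)
robot.set_gripper(.055); robot.pause(.1)
snap("wrist","l0")
print("guard",robot.line_to(tcp(0),vel=.08,guard=8)); robot.pause(.2)
robot.set_gripper(0); robot.pause(.2)
o=robot.observe(); print(o["gripper_width"],o["tool_pos"]-tcp(0),o["ft_force"],o["time"])
snap("wrist","l1")
E
```

```text
guard False
0.02733810218888042 [ 3.50275985e-05 -6.51782559e-05  2.17069965e-04] [-1.21974835  0.54842492  3.26976144] 25.675
```

View pics/l1.png

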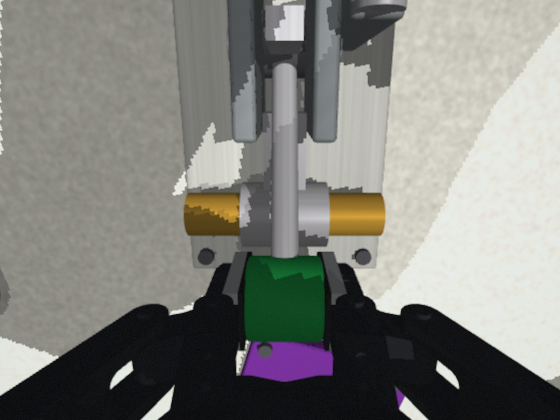

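The knob is gripped by its flat ends, 27 mm between the pads. Pulling now.

```bash
python3 - <<'E'
from lev import *
for th in np.linspace(.1,.9,9):
    robot.line_to(tcp(th),vel=.06); o=robot.observe(); print(round(th,2),o["ft_force"].round(1),round(o["gripper_width"],4),o["time"])
robot.pause(.6)
o=robot.observe(); print(o["tool_pos"]-tcp(.9),o["ft_force"].round(1),o["gripper_width"],o["time"])
snap("wrist","l2"); snap("side","l2s"); snap("scene","l2c")
E
```

```text
0.1 [ 3.2 -2.  -4.4] 0.0274 26.0583
0.2 [ 1.6 -2.8 -5.5] 0.0274 26.3917
0.3 [ 1.1 -3.3 -7.5] 0.0272 26.725
0.4 [ 1.7 -3.3 -9.7] 0.0271 27.0583
0.5 [  0.5  -3.8 -10.6] 0.0273 27.3917
0.6 [  2.6  -3.9 -12.7] 0.0269 27.725
0.7 [  4.5  -3.5 -12. ] 0.0274 28.0583
0.8 [  4.9  -4.7 -11.7] 0.0269 28.3917
0.9 [  6.8  -4.6 -11.3] 0.0273 28.725
[ 0.00100729 -0.00015619  0.00029214] [  5.5  -3.6 -11.3] 0.027057190881432377 29.325
```

View pics/l2.png

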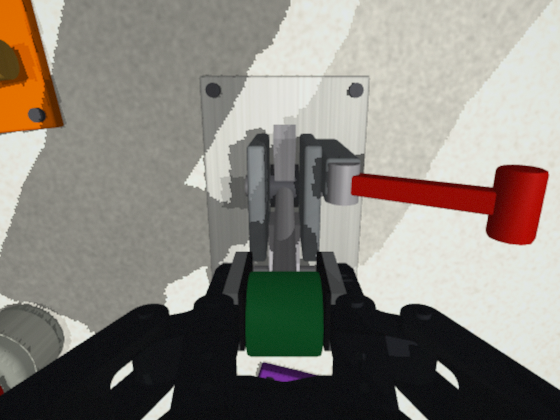

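View pics/l2s.png

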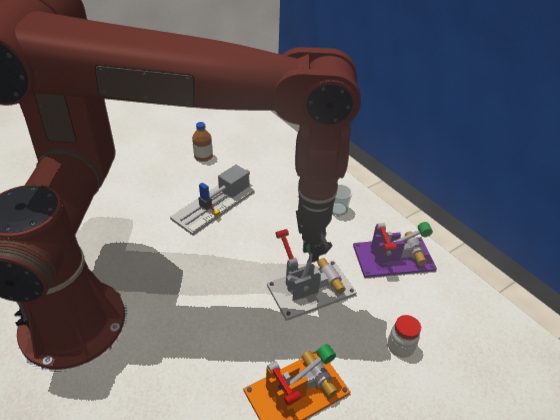

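The knob sits about 6 mm back in the pads: row 314 now against 297 at the grasp. I'll work out the true angle from the image and pull on to the stop.

```bash
cat >> lev.py <<'E'
from scipy.optimize import minimize_scalar
def ang(c,im):
    b=max(blobs(im,*COL["green"],300),key=lambda b:b[1][4]*(abs(b[0][0]-285)<40)); x,y,w,h,_=b[1]; px=np.array([x+w/2,y+h/2])
    return px,minimize_scalar(lambda t:np.sum((proj(c,tcp(t)-[0,0,.052])-px)[1]**2),bounds=(-.2,1.3),method="bounded").x
E
python3 - <<'E'
from lev import *
print("check at l1 (rest): proj knob centre"); 
c=cam("wrist"); im=cv2.imread("pics/l2.png"); print(ang(c,im))
p=robot.observe()["tool_pos"]; d=VR@np.array([-1,0,0.05])
for k in range(5):
    robot.line_to(tcp(.9)+d*.002*(k+1),vel=.02); robot.pause(.15)
    c=cam("wrist"); im=robot.grab_frame("wrist"); o=robot.observe(); print(k,ang(c,im),o["ft_force"].round(1),(o["tool_pos"]-p).round(4))
    if abs(o["ft_force"][0])>20: break
cv2.imwrite("pics/l3.png",im); print(o["time"],o["gripper_width"])
E
```

```text
check at l1 (rest): proj knob centre
(array([284.5, 314. ]), np.float64(0.8116995460225541))
0 (array([284.5, 314. ]), np.float64(0.8255048994720658)) [  8.9  -4.2 -11.7] [-0.0015  0.0002  0.0003]
1 (array([284.5, 314.5]), np.float64(0.8397842973005016)) [  9.7  -3.5 -12.1] [-0.0032  0.0005  0.0005]
2 (array([284.5, 315. ]), np.float64(0.8570866678305908)) [  9.3  -2.9 -10.7] [-0.0052  0.0009  0.0008]
3 (array([284.5, 315.5]), np.float64(0.8729470521108033)) [10.2 -4.7 -9.8] [-0.0071  0.0012  0.001 ]
4 (array([284.5, 316.5]), np.float64(0.8868877633182748)) [10.2 -3.5 -9.5] [-0.009   0.0016  0.0013]
31.725 0.027336900600317477
```

View pics/l3.png

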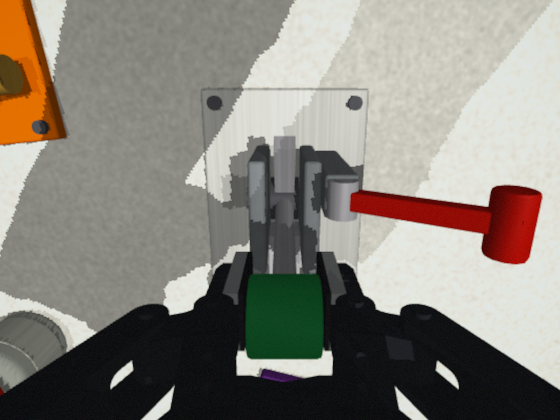

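```bash
python3 - <<'E'
from lev import *
p=robot.observe()["tool_pos"]; d=VR@np.array([-1,0,0.03])
for k in range(5):
    robot.line_to(tcp(.9)+VR@np.array([-1,0,.05])*.01+d*.0018*(k+1),vel=.02); robot.pause(.2)
    c=cam("wrist"); im=robot.grab_frame("wrist"); o=robot.observe(); print(k,ang(c,im),o["ft_force"].round(1),(o["tool_pos"]-p).round(4))
    if o["ft_force"][0]>19: break
for k in range(3):
    robot.pause(.5); c=cam("wrist"); im=robot.grab_frame("wrist"); o=robot.observe(); print(ang(c,im),o["ft_force"].round(1),o["gripper_width"],o["tool_pos"].round(5))
snap("wrist","l4"); snap("scene","l4c"); snap("side","l4s"); print(o["time"])
E
```

```text
0 (array([284.5, 316.5]), np.float64(0.9027988118715685)) [11.3 -2.4 -9.2] [-0.0017  0.0003  0.0002]
1 (array([284.5, 317.5]), np.float64(0.9156539395374937)) [10.3 -4.1 -9.4] [-0.0034  0.0007  0.0003]
2 (array([284.5, 318. ]), np.float64(0.9295095253637413)) [10.3 -3.2 -7.9] [-0.0051  0.001   0.0004]
3 (array([284.5, 318.5]), np.float64(0.9426430753715793)) [12.8 -4.3 -9.6] [-0.0067  0.0013  0.0005]
4 (array([284.5, 318.5]), np.float64(0.943708692462425)) [ 23.4  -5.6 -14.7] [-0.0071  0.0013  0.0005]
(array([284.5, 318.5]), np.float64(0.9437071327002375)) [ 22.8  -6.3 -15.4] 0.027279245195657026 [ 0.51284 -0.23637  0.21287]
(array([284.5, 318.5]), np.float64(0.9437060849000978)) [ 23.6  -5.7 -14.6] 0.0275015722090265 [ 0.51283 -0.2364   0.21284]
(array([284.5, 318.5]), np.float64(0.9437054220711529)) [ 23.1  -5.4 -16. ] 0.02712498230866593 [ 0.51285 -0.23638  0.21285]
35.875
```

View pics/l4.png

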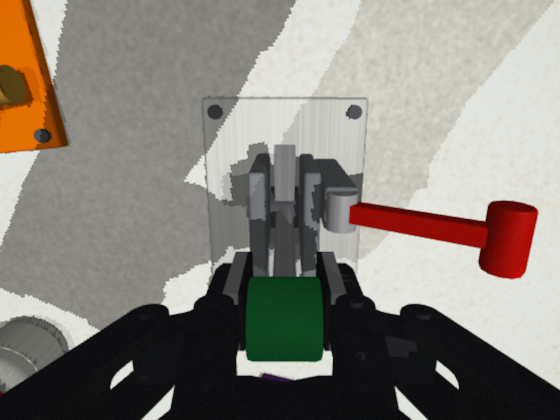

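View pics/l4s.png

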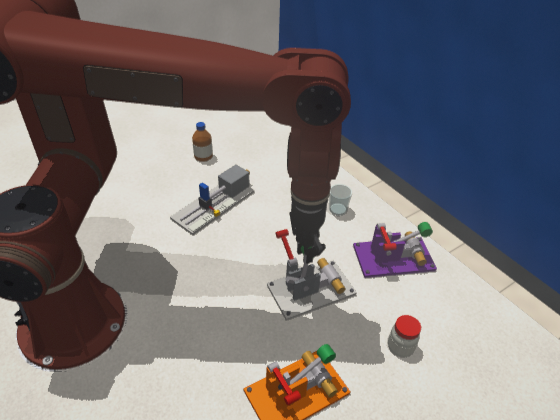

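View pics/l4c.png

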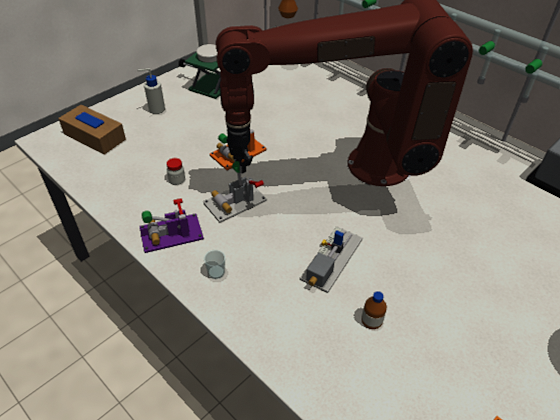

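The force jump and the image angle of 0.944 rad both show the lever at its stop, and it is steady. The catch is over, the slide is at the mark and the bystanders haven't moved. Handing in.

```bash
python3 -c "
from plant import robot
print(robot.job_done()); print(robot.observe()['time'])"
```

```text
the job is handed in; nothing more can be done
None
the job is handed in; nothing more can be done
```

I did the three steps in order and handed the job in at about 36 s, still gripping the lever at its stop. No verdict was reported.

- **Slide:** I drew it out 34 mm and released it. Just before release the pointer was 0.4 mm from the mark. In a picture after release it was within about 2 px (about 2 mm) by eye. The computed residual from that picture can't be trusted, because the shaded nose of the clip was segmented badly.
- **Catch:** I pinched the tab and carried it over. It slipped out of the fingers after about 2.2 rad, with about 24 N on the tool, and fell to its stop. The picture afterwards matches 2.6 rad to within 1 px.
- **Lever:** The knob slid about 6 mm in the pads during the pull, so at the end of the planned arc the lever was only at 0.81 rad. I pulled on until the force jumped from 13 to 23 N at the stop. The image angle there was 0.944 rad, steady over 1.5 s, with the grip still at 27 mm.
- **Bystanders:** In the last scene and side pictures the bottle, beaker and jar look to be where they started and upright. I checked this by eye only. The arm was well clear of the gauge.

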